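# Step the index head back one division

## Robot

A 6-joint arm with a two-finger parallel gripper is mounted at the origin on the work surface. World frame = base frame: x ahead of the robot, y to its left, z up, the work surface at z = 0. Lengths are in m, angles in rad, forces in N, time in s.
With the tool pointing down it reaches from about 0.15 to 0.775 m from the base axis. Payload 6.1 kg.
Tool frame: the origin (TCP) lies midway between the tips of the shut fingers; the grasp point (between the pads) lies bot.grasp_offset behind it (bot.grasp_offset is the distance from the TCP to the grasp point, in m); z points along the fingers, y is the line along which they close (so a half turn about z gives the same grasp; the last joint's range is limited). The gripper opens to 85 mm and grips with 20 to 120 N. Pads are 22 mm wide; open, the fingers measure 114 mm over their backs; the gripper's body (76 mm by 85 mm) begins 54 mm behind the grasp point. The pads swing forward as they close: fully open they stand 13 mm farther back than shut.
Start: joints at [-1.303, 0.126, -0.04, 1.405, 0, 1.571], TCP at [0.139, -0.506, 0.231] pointing down, gripper open.
Joint ranges: [-2.72, 2.72], [-0.95, 1.95], [-1.27, 1.35], [-1.78, 2.02], [-1.46, 1.47], [-3.14, 3.14]. Speed limits (rad/s): [2.39, 2.39, 3.01, 3.14, 3.14, 3.14].

## Interface

Orientations are given as [roll, pitch, yaw] about the fixed x, y, z axes, in that order (R = Rz(yaw) Ry(pitch) Rx(roll)).
In Python, from plant import telemetry, capture, get_calibration, bot, finder gives the robot as it stands.
- The arm moves only by the tool drive_tool, never from a script. Its argument "steps" is a list of rows, each an object with "linear": the shift along the tool's x, y, z in cm, a list of three; "delta_rot": the turn, a rotation vector about the tool's x, y, z in rad, a list of three; "grip": the finger opening in cm, from 0 to 8.54. In form: [{"linear": [x, y, z], "delta_rot": [ax, ay, az], "grip": grip}, ...]. A call has 1 to 12 rows; each row is the pose to reach, as a shift and turn from the pose commanded when the call began, along the tool's axes at that moment; what a row does not reach only later rows make up. A row lasts 1/8 s, in which the tool goes at most 62.5 mm and 10.7 degrees, less where a joint would pass 70% of its speed; a pose out of reach is approached as far as the arm can. A call with a gripper value outside its range is refused whole. The fingers move at their own pace and stop on an object; the grip force is fixed at half the most. Time passes only in rows, so rows that repeat a pose let the fingers close. It gives the time, the measured TCP pose, the force, the opening and the grip force at its end, in the units of the state.
- telemetry.sense(): the state, without advancing time (a new reading comes with each control period).
- capture(name): name is "scene" or "top"; returns (picture, depth): 420x560x3 uint8, red, green, blue; 420x560 float32, m along the optical axis (not along the pixel's ray), 0 where there is no reading.
- get_calibration(name): a dict with "mtx" (3x3 intrinsics, pixels), "cam_to_world" (4x4, takes a point from camera to world coordinates). Camera axes: x right, y up, looking along -z (the intrinsics and any distortion apply to the point x, -y, -z); pixel columns grow to the right and rows downward; lengths in m; the calibration is good to about 2 mm. A picture is of the moment at which its call begins. get_calibration takes no time and is no camera call.
- bot.sign_off(): hands the job in; it is judged then, once.
Trained networks look in the newest picture that a camera, given by its name, has taken for a name from the list of things; names that differ only in an ending like _2 or _b are one class to them, and where a whole thing is asked for, a point or a joint stands for the part that bears it (a point fixed in the world has none). Each returns a list of dicts, best first, with "conf" (0 to 1); they miss things now and then, are a little off and sometimes report something else, mostly with a low value. They report only what shows in the picture. A call takes as long as a camera call.
- finder.boxes_of(thing, camera): "point" ([x, y, z] in m, in the coordinates of the camera as it stood for that picture, good to about 4 mm: the middle of the surface that is visible of it).
- finder.tip_of(thing, camera): "point" ([x, y, z] in m, in the coordinates of the camera as it stood for that picture, good to about 4 mm: a listed point, or the origin of a listed thing).
The state is a dict: "time": time; "joint_pos": joint angles; "qd": joint speeds; "joint_efforts": joint torques, N m; "eef_pos": TCP position; "eef_rot": TCP orientation; "force": force on the tool from outside, world axes, zero at the start; "torque": the same for the moment, N m; "gripper_width": opening from 0.0 (shut) to 1.0 (fully open); "finger_force": force on a finger pad.
Only numpy, scipy, OpenCV 4.12 (cv2) and the standard library are available. Lean on these libraries where they do the work, as an engineer would, in place of code of your own. Each camera call takes 0.05 s, during which the arm holds its last target. There are 200 camera calls.

## Task

The index head of the laser marker has been stepped on one division too far. Flip its pawl up out of the ratchet wheel by the red-balled lever, push the wheel back one notch by the star handle (its top goes the way that the pawl blocks), flip the pawl down again and leave the wheel pushed back snug against the seated pawl. Only push with the fingers: take hold of nothing, and leave the loose things around where they are.

Things in the scene. Friction and masses are not known exactly. Their poses are not given: they have to be found in the camera images.
- fixture: aluminium base plate 320 x 380 x 12 mm with rows of holes, carrying the whole index head; fixed to the bench. Origin: centre of its underside, on the bench; z up; y parallel to the spindle. Along its y: chuck with aluminium collar (-99 to -10 mm), ratchet wheel (-7 to 7), grey headstock (17 to 73), star handle (bars at 105). 'Back': top of the wheel goes to the plate's -x.
- spindle (a point): point on the level axis of the wheel and star handle, in the middle of the steel ratchet wheel (150 mm across, 14 thick, 12 saw teeth 13 deep): 130 mm above the bench, straight over the plate's origin.
- headstock_top (a point): top of the grey headstock, 170 mm above the bench; the headstock reaches 40 mm to either side of the spindle axis and lies under the lever ball.
- bracket_top (a point): top of the grey pawl bracket, 228 mm above the bench, 27 mm wide, at the plate's x -75, y 14 to 32: the pawl hangs on its -y side over the wheel, the lever stands on its +y side.
- ratchet (a joint): turn of wheel, chuck and star handle as one piece, rad. 0: snug back against the seated pawl in its first notch; starts 0 to 0.08. Forward (top to the plate's +x) is positive, back negative; one notch is 0.524. Stays where left; turns with about 2.5 N at a star ball. Pawl down: goes forward under the clicking pawl, but stops firm against it when pushed back.
- pawl (a joint): turn of pawl and lever, rad. 0: toe seated; to 0.2: toe on a tooth; above 0.3: clear; 1.62: flipped over, on its stop. It falls by its weight: down if let go below 1.1, over to the stop beyond 1.25. The falling toe enters a notch only if the wheel is 0.04 to 0.45 rad short (forward) of snug; pushing the wheel back then makes it snug. Lifting may nudge the wheel forward 0.04.
- lever_ball (a point): centre of the slick red ball, 22 mm across, at the end of the pawl's lever (10 mm bar), 72 mm from pawl_pin, at the plate's y 45. Pawl seated: the lever slants up 45 degrees from level towards the plate's +x. Push the ball up and over the top towards -x and the pawl drops over by itself, the lever then slanting up 42 degrees towards -x. About 2 N at the ball either way.
- pawl_pin (a point): point on the level pin (parallel to the plate's y) on which pawl and lever turn, in the lever's plane: 75 mm to the plate's -x side of the spindle, 85 mm above it, at y 45 (215 mm above the bench). The lever's hub here is 22 mm across.
- star_ball_0 (a point): centre of a black ball, 20 mm across, on one of the star handle's four 10 mm bars, 100 mm from the spindle axis, at the plate's y 105. At joint ratchet 0 its bar leans 15 degrees from upright towards the plate's +x; pushed level to -x by about 52 mm it turns the wheel back one notch.
- star_ball_1 (a point): the same on the next bar, 90 degrees farther forward (towards +x, pointing level and slightly down).
- star_ball_2 (a point): the same on the bar opposite star_ball_0, below.
- star_ball_3 (a point): the same on the bar opposite star_ball_1, on the -x side, slightly above level.
- spare_collar: loose aluminium collar, 66 mm across, 32 mm high, lying on the plate; not to be moved. Origin: centre of its underside.
- screwdriver: loose screwdriver with red handle, 170 mm long, lying on the plate on the +x side; not to be moved. Origin at its middle, on the plate.
- cleaner: loose white bottle with blue cap, 60 mm across, 150 mm high, standing on the bench on the plate's -y side; not to be moved. Origin: centre of its underside.

How it is judged:
On the way, in this order (a step that is already met when the one before it is completed fails the run):
1. the pawl is lifted clear of the teeth, the wheel not yet turned back (value of joint pawl above 0.3 rad and value of joint ratchet above -0.05 rad), for 0.2 s.
2. the wheel is pushed back past the tooth that held it (value of joint ratchet below -0.12 rad), for 0.1 s.
3. the pawl is down in the next notch back, the wheel snug against it (value of joint pawl below 0.06 rad and value of joint ratchet between -0.56 and -0.49 rad), for 0.2 s.
At the end, for the whole second after the job is handed in: The pawl is seated (joint pawl below 0.06), the wheel stands one notch back, snug against it (joint ratchet between -0.56 and -0.49) and still, and the loose things are within 12 mm of where they were (all of step 3 and velocity of joint ratchet between -0.03 and 0.03 rad/s and distance of each of spare_collar, screwdriver, cleaner from where it was at the start of the episode below 0.012 m); the robot touches nothing.
It fails at once if the wheel is turned back nearly two notches (value of joint ratchet below -0.95 rad).
It fails at once if a ball of the lever or star handle is taken between the fingers ((distance between the grasp point and lever_ball below 0.009 m and contact force between the fingers and pawl above 0.3 N) or ((distance between the grasp point and star_ball_0 below 0.009 m or distance between the grasp point and star_ball_1 below 0.009 m or distance between the grasp point and star_ball_2 below 0.009 m or distance between the grasp point and star_ball_3 below 0.009 m) and contact force between the fingers and ratchet above 0.3 N)).
It fails at once if a loose thing is lifted or shoved (distance of any of spare_collar, screwdriver, cleaner from where it was at the start of the episode above 0.03 m).
It also fails if it takes over 64 s, if anything falls off the work surface, if the arm or the gripper's body presses on something with over 40 N, if the wrist force passes 120 N, or if a joint passes its speed limit or range.

## Working session

There is one attempt and no reset: what is moved stays moved. The work goes in short steps, Python scripts to look and compute and a tool call to move; the robot and the scene stay as the last step left them, time stands still between calls to the robot, and variables do not carry over. Pictures are saved under pics/ and viewed, at most 10 in all, crops included, and the job is handed in when it is done.

Besides the shell and the picture viewer there is one more tool, called after "Request:" by a JSON object that holds its "api" and its "payload", one argument or row to a line. drive_tool: Moves the arm, as the interface text tells. Its arguments: {"type":"object","properties":{"steps":{"type":"array","items":{"type":"object","properties":{"linear":{"type":"array","items":{"type":"number"}},"delta_rot":{"type":"array","items":{"type":"number"}},"grip":{"type":"number"}}}}},"required":["steps"]}

```bash
mkdir -p pics; cat > h.py <<'E'
import numpy as np, cv2
from plant import telemetry, capture, get_calibration, bot, finder
def look(cam,fn=None):
    p,d=capture(cam)
    if fn: cv2.imwrite('pics/'+fn+'.png',p[:,:,::-1])
    return p,d
def w(cam,pt):
    T=np.array(get_calibration(cam)['cam_to_world']); return (T@np.r_[pt,1])[:3]
def find(cam,names,f='tip_of'):
    o={}
    for n in names:
        r=getattr(finder,f)(n,cam)
        o[n]=[(np.round(w(cam,q['point']),4).tolist(),round(q['conf'],2)) for q in r[:2]]
        print(cam,n,o[n])
    return o
def s():
    t=telemetry.sense()
    for k in ('time','joint_pos','eef_pos','eef_rot','force','gripper_width'): print(k,np.round(t[k],4))
E
python3 - <<'E'
from h import *
s(); print(bot.grasp_offset)
for c in('scene','top'):
    look(c,c+'0')
    find(c,['fixture','spindle','lever_ball','pawl_pin','star_ball_0','star_ball_1','star_ball_3','bracket_top','headstock_top'])
    print(np.round(get_calibration(c)['cam_to_world'],3))
E
```

```text
time 0.0
joint_pos [-1.303   0.1264 -0.0406  1.4055 -0.      1.5708]
eef_pos [ 0.1388 -0.5059  0.2305]
eef_rot [-3.14    0.      0.2678]
force [-0.0105  0.4531 -0.3966]
gripper_width 1.004
0.0187
scene fixture [([0.5923, -0.0154, -0.0051], 0.6)]
scene spindle [([0.5931, -0.0221, 0.1306], 0.57)]
scene lever_ball [([0.5541, 0.0125, 0.2619], 0.62)]
scene pawl_pin [([0.5051, -0.0066, 0.2136], 0.87)]
scene star_ball_0 [([0.5753, 0.0916, 0.2267], 0.92), ([0.4606, 0.0429, 0.1572], 0.71)]
scene star_ball_1 [([0.5753, 0.0916, 0.2267], 0.92), ([0.4606, 0.0429, 0.1572], 0.71)]
scene star_ball_3 [([0.5753, 0.0916, 0.2267], 0.92), ([0.4606, 0.0429, 0.1572], 0.71)]
scene bracket_top [([0.5137, -0.0262, 0.222], 0.55)]
scene headstock_top [([0.569, 0.0256, 0.169], 0.8)]
[[-0.605 -0.519  0.604  1.216]
 [ 0.796 -0.382  0.469  0.429]
 [-0.013  0.765  0.644  0.789]
 [ 0.     0.     0.     1.   ]]
top fixture [([0.5938, -0.0195, 0.0001], 0.59)]
top spindle [([0.5948, -0.0179, 0.1286], 0.91)]
top lever_ball []
top pawl_pin [([0.504, -0.0014, 0.2143], 0.6)]
top star_ball_0 [([0.459, 0.0443, 0.1559], 0.98), ([0.5804, 0.0848, 0.2274], 0.93)]
top star_ball_1 [([0.459, 0.0443, 0.1559], 0.98), ([0.5804, 0.0848, 0.2274], 0.93)]
top star_ball_3 [([0.459, 0.0443, 0.1559], 0.98), ([0.5804, 0.0848, 0.2274], 0.93)]
top bracket_top [([0.5159, -0.0223, 0.2318], 0.8)]
top headstock_top [([0.5743, 0.026, 0.1661], 0.64)]
[[-0.002  0.995 -0.104  0.509]
 [-1.    -0.004 -0.019 -0.04 ]
 [-0.02   0.104  0.994  1.346]
 [ 0.     0.     0.     1.   ]]
```

View pics/scene0.png

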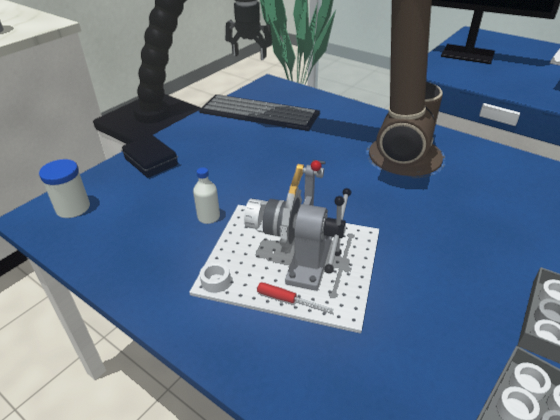

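View pics/top0.png

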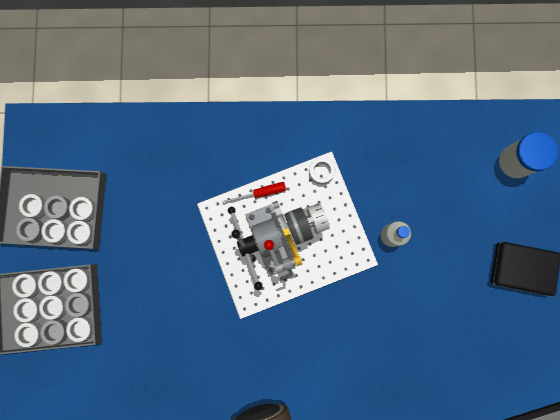

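```bash
python3 - <<'E'
from h import *
from scipy.optimize import least_squares
# plate frame fit: x0,y0,yaw from measured points (plate coords)
M=[((0,0),(.5923,-.0154)),((0,0),(.5931,-.0221)),((0,0),(.5938,-.0195)),((0,0),(.5948,-.0179)),
((-.075,.045),(.5051,-.0066)),((-.075,.045),(.504,-.0014)),((-.024,.045),(.5541,.0125)),
((-.075,.023),(.5137,-.0262)),((-.075,.023),(.5159,-.0223))]
def R(a): return np.array([[np.cos(a),-np.sin(a)],[np.sin(a),np.cos(a)]])
def res(p): return np.concatenate([R(p[2])@np.array(a)+p[:2]-b for a,b in M])
r=least_squares(res,[.59,-.02,.2]); print(r.x, np.round(r.fun.reshape(-1,2)*1000,1))
for b in((.5753,.0916,.2267),(.4606,.0429,.1572),(.459,.0443,.1559),(.5804,.0848,.2274)):
    q=R(r.x[2]).T@(np.array(b[:2])-r.x[:2]); print(q,np.degrees(np.arctan2(q[0],b[2]-.13)))
E
```

```text
[ 0.59272325 -0.01879646  0.37358994] [[ 0.4 -3.4]
 [-0.4  3.3]
 [-1.1  0.7]
 [-2.1 -0.9]
 [ 1.4  2.3]
 [ 2.5 -2.9]
 [-0.1  1.8]
 [ 0.8  1.4]
 [-1.4 -2.5]]
[0.02406885 0.10914045] 13.97703243006965
[-0.10049306  0.10566055] -74.85489422693465
[-0.10147176  0.10754792] -75.68135261764678
[0.02633534 0.1009482 ] 15.13004527518169
```

The scene view shows the index head with the red lever ball at pixel (316,166), and star balls at (347,192) and (339,201). The pawl bracket faces the robot. The top view agrees: red ball at (269,245), star balls at (232,210) and (258,286), bottle at (397,235). The plate fit (0.593, -0.019, yaw 0.374) has residuals of about 3 mm, and the star ball's 14–15° lean puts the ratchet at about 0.

```bash
cat >> h.py <<'E'
from scipy.spatial.transform import Rotation as Ro
P0=np.array([.5927,-.0188,0]); A=.3736; RP=Ro.from_euler('z',A)
def plate(p): return RP.inv().apply(np.array(p)-P0)
def rel(*pts):
    "plate-frame TCP targets in mm -> tool-frame cm and turn"
    t=telemetry.sense(); Rt=Ro.from_euler('xyz',t['eef_rot']); p=np.array(t['eef_pos'])
    print('now',np.round(plate(p)*1e3,1),'F',np.round(RP.inv().apply(t['force']),1),'t',round(t['time'],2))
    G=Ro.from_euler('xyz',[np.pi,0,A])
    for q in pts:
        print(q,np.round(Rt.inv().apply(P0+RP.apply(np.array(q)/1e3)-p)*100,2),np.round((Rt.inv()*G).as_rotvec(),3))
E
python3 -c "
from h import *
rel((25,45,340),(25,45,255))"
```

```text
now [-600.4 -288.2  231.3] F [-0.4 -0.8  0.4] t 1.0
(25, 45, 340) [ 58.67 -39.74 -10.87] [ 0.     0.    -0.106]
(25, 45, 255) [ 58.67 -39.74  -2.37] [ 0.     0.    -0.106]
```

Request:
{"api": "drive_tool", "payload": {
  "steps": [
    {"linear":[0,0,-5.5],"delta_rot":[0,0,0],"grip":0},
    {"linear":[0,0,-10.9],"delta_rot":[0,0,0],"grip":0},
    {"linear":[5,-3.4,-10.9],"delta_rot":[0,0,-0.106],"grip":0},
    {"linear":[10,-6.8,-10.9],"delta_rot":[0,0,-0.106],"grip":0},
    {"linear":[15,-10.2,-10.9],"delta_rot":[0,0,-0.106],"grip":0},
    {"linear":[20,-13.6,-10.9],"delta_rot":[0,0,-0.106],"grip":0},
    {"linear":[25,-17,-10.9],"delta_rot":[0,0,-0.106],"grip":0},
    {"linear":[30,-20.3,-10.9],"delta_rot":[0,0,-0.106],"grip":0},
    {"linear":[35,-23.7,-10.9],"delta_rot":[0,0,-0.106],"grip":0},
    {"linear":[40,-27.1,-10.9],"delta_rot":[0,0,-0.106],"grip":0},
    {"linear":[45,-30.5,-10.9],"delta_rot":[0,0,-0.106],"grip":0},
    {"linear":[50,-33.9,-10.9],"delta_rot":[0,0,-0.106],"grip":0}
  ]
}}

```text
time: 2.5
eef_pos: [0.5325, -0.0453, 0.3405]
eef_rot: [3.141, -0.001, 0.374]
force: [0.4, -1.0, 1.1]
gripper_width: 0.002
finger_force: 0.0
```

```bash
python3 -c "
from h import *
rel((25,45,340),(25,45,255));s()"
```

```text
now [-65.7  -2.6 340.5] F [ 0.  -1.1  1.1] t 2.5
(25, 45, 340) [ 9.08 -4.76  0.05] [ 0.001 -0.001  0.   ]
(25, 45, 255) [ 9.07 -4.76  8.55] [ 0.001 -0.001  0.   ]
time 2.5
joint_pos [-8.4700e-02  1.7200e-01  2.5560e-01  1.6537e+00 -2.0000e-04  2.6828e+00]
eef_pos [ 0.5325 -0.0453  0.3405]
eef_rot [ 3.1411e+00 -5.0000e-04  3.7410e-01]
force [ 0.4204 -1.0382  1.1009]
gripper_width 0.0018
```

Request:
{"api": "drive_tool", "payload": {
  "steps": [
    {"linear":[4.5,-2.4,0],"delta_rot":[0,0,0],"grip":0},
    {"linear":[9.1,-4.8,0],"delta_rot":[0,0,0],"grip":0},
    {"linear":[9.1,-4.8,4],"delta_rot":[0,0,0],"grip":0},
    {"linear":[9.1,-4.8,8.6],"delta_rot":[0,0,0],"grip":0},
    {"linear":[9.1,-4.8,8.6],"delta_rot":[0,0,0],"grip":0}
  ]
}}

```text
time: 3.12
eef_pos: [0.5963, 0.0309, 0.2501]
eef_rot: [-3.139, 0.008, 0.374]
force: [-0.9, -0.2, -0.8]
gripper_width: -0.003
finger_force: 0.0
```

```bash
python3 -c "
from h import *
rel((2,45,255),(-16,45,262),(-55,45,274),(-75,45,276),(-93,45,272));look('scene','a1')
p=cv2.imread('pics/a1.png');cv2.imwrite('pics/a1c.png',cv2.resize(p[90:300,190:400],None,fx=2.8,fy=2.8,interpolation=2))"
```

```text
now [ 21.5  45.  250.1] F [-0.9  0.2 -0.8] t 3.12
(2, 45, 255) [-1.95 -0.   -0.48] [-0.003  0.008  0.001]
(-16, 45, 262) [-3.76 -0.   -1.16] [-0.003  0.008  0.001]
(-55, 45, 274) [-7.67 -0.01 -2.33] [-0.003  0.008  0.001]
(-75, 45, 276) [-9.67 -0.01 -2.51] [-0.003  0.008  0.001]
(-93, 45, 272) [-1.146e+01 -1.000e-02 -2.100e+00] [-0.003  0.008  0.001]
```

View pics/a1c.png

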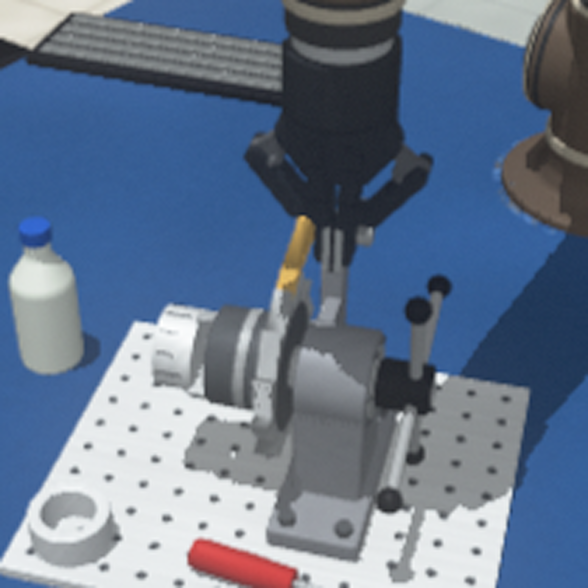

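Request:
{"api": "drive_tool", "payload": {
  "steps": [
    {"linear":[-2.3,0,0],"delta_rot":[0,0,0],"grip":0},
    {"linear":[-3.3,0,-0.2],"delta_rot":[0,0,0],"grip":0},
    {"linear":[-4.3,0,-0.5],"delta_rot":[0,0,0],"grip":0},
    {"linear":[-5.3,0,-0.9],"delta_rot":[0,0,0],"grip":0},
    {"linear":[-6.3,0,-1.3],"delta_rot":[0,0,0],"grip":0},
    {"linear":[-7.3,0,-1.6],"delta_rot":[0,0,0],"grip":0},
    {"linear":[-8.3,0,-1.8],"delta_rot":[0,0,0],"grip":0},
    {"linear":[-9.3,0,-1.9],"delta_rot":[0,0,0],"grip":0},
    {"linear":[-10.3,0,-1.9],"delta_rot":[0,0,0],"grip":0},
    {"linear":[-11.3,0,-1.8],"delta_rot":[0,0,0],"grip":0},
    {"linear":[-11.8,0,-1.8],"delta_rot":[0,0,0],"grip":0},
    {"linear":[-11.8,0,-1.8],"delta_rot":[0,0,0],"grip":0}
  ]
}}

```text
time: 4.68
eef_pos: [0.4884, -0.0124, 0.2724]
eef_rot: [3.142, -0.0, 0.374]
force: [0.7, 0.2, -0.2]
gripper_width: 0.001
finger_force: 0.0
```

```bash
python3 -c "
from h import *
rel((-93,45,272),(-93,45,330),(70,110,330));look('scene','a2');look('top')
find('scene',['lever_ball','star_ball_0']);find('top',['lever_ball','star_ball_0'])
p=cv2.imread('pics/a2.png');cv2.imwrite('pics/a2c.png',cv2.resize(p[90:300,190:400],None,fx=2.8,fy=2.8,interpolation=2))"
```

```text
now [-94.7  44.1 272.4] F [ 0.7 -0.1 -0.2] t 4.67
(-93, 45, 272) [ 0.17 -0.1   0.04] [ 0. -0. -0.]
(-93, 45, 330) [ 0.17 -0.09 -5.76] [ 0. -0. -0.]
(70, 110, 330) [16.47 -6.6  -5.76] [ 0. -0. -0.]
scene lever_ball [([0.4553, -0.0281, 0.26], 0.73)]
scene star_ball_0 [([0.4626, 0.0424, 0.1622], 0.76), ([0.529, 0.0663, 0.0363], 0.66)]
top lever_ball []
top star_ball_0 [([0.5833, 0.089, 0.2225], 0.81), ([0.6376, 0.1181, 0.1002], 0.63)]
```

View pics/a2c.png

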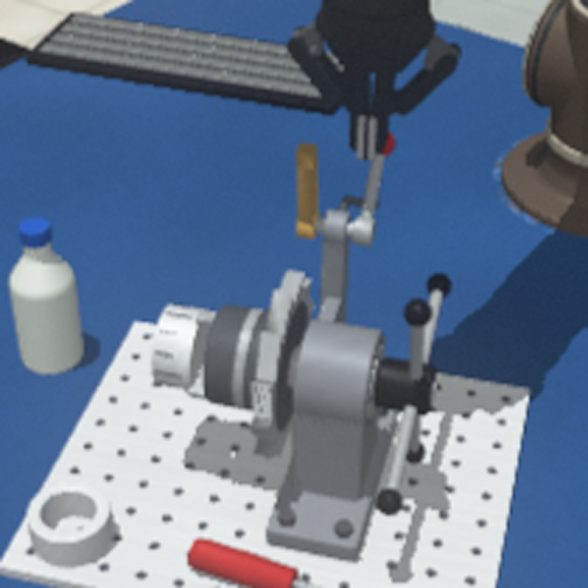

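The pawl has flipped over: the yellow pawl stands up at (307,190), and the red ball at (388,143) is leaning to -x past the finger. Next is the star handle.

Request:
{"api": "drive_tool", "payload": {
  "steps": [
    {"linear":[1,0,-3],"delta_rot":[0,0,0],"grip":0},
    {"linear":[2,0,-6],"delta_rot":[0,0,0],"grip":0},
    {"linear":[6,-2,-6],"delta_rot":[0,0,0],"grip":0},
    {"linear":[11,-4.5,-6],"delta_rot":[0,0,0],"grip":0},
    {"linear":[15.8,-6.6,-6],"delta_rot":[0,0,0],"grip":0},
    {"linear":[15.8,-6.6,-6],"delta_rot":[0,0,0],"grip":0},
    {"linear":[15.8,-6.6,-2],"delta_rot":[0,0,0],"grip":0},
    {"linear":[15.8,-6.6,2],"delta_rot":[0,0,0],"grip":0},
    {"linear":[15.8,-6.6,5.2],"delta_rot":[0,0,0],"grip":0},
    {"linear":[15.8,-6.6,5.2],"delta_rot":[0,0,0],"grip":0},
    {"linear":[15.8,-6.6,5.2],"delta_rot":[0,0,0],"grip":0}
  ]
}}

```text
time: 6.35
eef_pos: [0.6119, 0.1066, 0.2221]
eef_rot: [3.141, -0.002, 0.373]
force: [-0.3, 0.8, 0.1]
gripper_width: -0.001
finger_force: 0.0
```

```bash
python3 -c "
from h import *
rel((40,110,220),(17,110,220))"
```

```text
now [ 63.6 109.7 222.1] F [0.  0.9 0.1] t 6.35
(40, 110, 220) [-2.36 -0.03  0.2 ] [ 0.    -0.002 -0.   ]
(17, 110, 220) [-4.66 -0.03  0.2 ] [ 0.    -0.002 -0.   ]
```

Request:
{"api": "drive_tool", "payload": {
  "steps": [
    {"linear":[-1,0,0],"delta_rot":[0,0,0],"grip":0},
    {"linear":[-1.8,0,0],"delta_rot":[0,0,0],"grip":0},
    {"linear":[-2.4,0,0],"delta_rot":[0,0,0],"grip":0},
    {"linear":[-3,0,0],"delta_rot":[0,0,0],"grip":0},
    {"linear":[-3.5,0,0],"delta_rot":[0,0,0],"grip":0},
    {"linear":[-3.9,0,0],"delta_rot":[0,0,0],"grip":0},
    {"linear":[-4.2,0,0],"delta_rot":[0,0,0],"grip":0},
    {"linear":[-4.5,0,0],"delta_rot":[0,0,0],"grip":0},
    {"linear":[-4.7,0,0],"delta_rot":[0,0,0],"grip":0},
    {"linear":[-4.7,0,0],"delta_rot":[0,0,0],"grip":0}
  ]
}}

```text
time: 7.6
eef_pos: [0.5676, 0.0897, 0.2201]
eef_rot: [-3.141, 0.001, 0.374]
force: [1.4, -0.3, 0.4]
gripper_width: 0.005
finger_force: 0.6
```

```bash
cat >> h.py <<'E'
def star():
    for c in('scene','top'):
        look(c)
        for q in finder.tip_of('star_ball_0',c):
            p=plate(w(c,q['point'])); a=np.degrees(np.arctan2(p[0],p[2]-.13))
            b=(a-15+45)%90-45
            print(c,round(q['conf'],2),np.round(p*1e3),'r',round(np.hypot(p[0],p[2]-.13)*1e3),'ang',round(a,1),'ratchet(mod 90deg)',round(np.radians(b),3))
E
python3 -c "
from h import *
rel((-8,110,220));star();look('scene','a3')
p=cv2.imread('pics/a3.png');cv2.imwrite('pics/a3c.png',cv2.resize(p[90:300,190:400],None,fx=2.8,fy=2.8,interpolation=2))"
```

```text
now [ 16.2 110.2 220.1] F [ 1.2 -0.8  0.4] t 7.6
(-8, 110, 220) [-2.42  0.02  0.01] [-0.     0.001  0.   ]
scene 0.78 [-104.  104.  127.] r 104 ang -91.7 ratchet(mod 90deg) -0.292
scene 0.76 [  6. 105.  31.] r 99 ang 176.3 ratchet(mod 90deg) -0.326
scene 0.64 [ 98. 104. 135.] r 98 ang 87.3 ratchet(mod 90deg) -0.309
scene 0.18 [ -4.  49. 171.] r 41 ang -5.1 ratchet(mod 90deg) -0.35
top 0.72 [-101.  112.  127.] r 101 ang -91.7 ratchet(mod 90deg) -0.291
top 0.65 [ -1. 104. 229.] r 99 ang -0.5 ratchet(mod 90deg) -0.271
```

View pics/a3c.png

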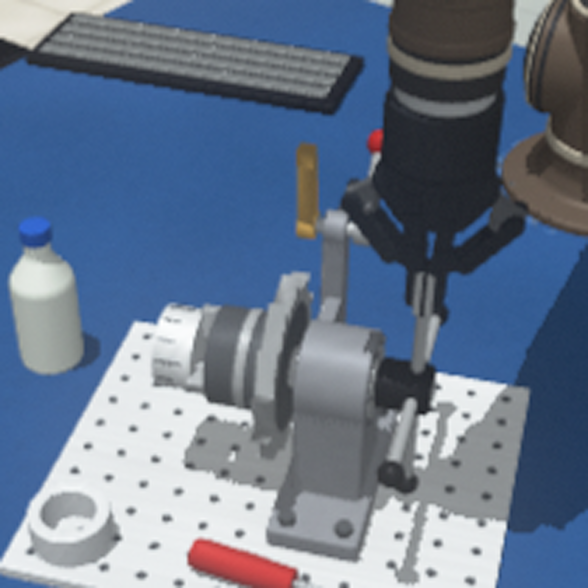

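The wheel stands at about -0.30, inside the window, and the pawl is still flipped. Next I back off and move round to the -x side of the lever ball.

Request:
{"api": "drive_tool", "payload": {
  "steps": [
    {"linear":[2,0,0],"delta_rot":[0,0,0],"grip":0},
    {"linear":[2.5,0,-5],"delta_rot":[0,0,0],"grip":0},
    {"linear":[2.5,0,-11.5],"delta_rot":[0,0,0],"grip":0},
    {"linear":[0,1,-11.5],"delta_rot":[0,0,0],"grip":0},
    {"linear":[-5,2.5,-11.5],"delta_rot":[0,0,0],"grip":0},
    {"linear":[-10,4.5,-11.5],"delta_rot":[0,0,0],"grip":0},
    {"linear":[-15,6,-11.5],"delta_rot":[0,0,0],"grip":0},
    {"linear":[-19.1,6.5,-11.5],"delta_rot":[0,0,0],"grip":0},
    {"linear":[-19.1,6.5,-11.5],"delta_rot":[0,0,0],"grip":0},
    {"linear":[-19.1,6.5,-7],"delta_rot":[0,0,0],"grip":0},
    {"linear":[-19.1,6.5,-3.5],"delta_rot":[0,0,0],"grip":0},
    {"linear":[-19.1,6.5,-3.5],"delta_rot":[0,0,0],"grip":0}
  ]
}}

```text
time: 9.35
eef_pos: [0.4129, -0.04, 0.2528]
eef_rot: [-3.139, 0.005, 0.374]
force: [-0.2, -1.0, 0.4]
gripper_width: -0.0
finger_force: 0.0
```

```bash
python3 -c "
from h import *
rel((-152,45,252));star();find('scene',['lever_ball']);print(plate(P0))
for q in finder.tip_of('lever_ball','scene'): print(plate(w('scene',q['point'])))"
```

```text
now [-175.2   45.9  252.8] F [-0.5 -0.9  0.4] t 9.35
(-152, 45, 252) [2.32 0.1  0.07] [-0.003  0.005  0.001]
scene 0.97 [ -6. 106. 230.] r 100 ang -3.5 ratchet(mod 90deg) -0.322
scene 0.97 [ 96. 103. 136.] r 96 ang 86.4 ratchet(mod 90deg) -0.325
scene 0.85 [-105.  104.  128.] r 105 ang -90.8 ratchet(mod 90deg) -0.276
scene 0.76 [  3. 103.  32.] r 98 ang 178.2 ratchet(mod 90deg) -0.293
top 0.69 [  1. 102. 228.] r 98 ang 0.4 ratchet(mod 90deg) -0.254
top 0.67 [ 99. 109. 135.] r 99 ang 86.8 ratchet(mod 90deg) -0.317
top 0.47 [123.  41.   8.] r 173 ang 134.7 ratchet(mod 90deg) 0.518
scene lever_ball [([0.4562, -0.0247, 0.2604], 0.61)]
[0. 0. 0.]
[-0.12928043  0.04431436  0.26043585]
```

Request:
{"api": "drive_tool", "payload": {
  "steps": [
    {"linear":[1.5,0,0.2],"delta_rot":[0,0,0],"grip":0},
    {"linear":[2.5,0,0.2],"delta_rot":[0,0,0],"grip":0},
    {"linear":[3.5,0,-0.3],"delta_rot":[0,0,0],"grip":0},
    {"linear":[4.5,0,-0.9],"delta_rot":[0,0,0],"grip":0},
    {"linear":[5.5,0,-1.4],"delta_rot":[0,0,0],"grip":0},
    {"linear":[6.5,0,-1.8],"delta_rot":[0,0,0],"grip":0},
    {"linear":[7.5,0,-2],"delta_rot":[0,0,0],"grip":0},
    {"linear":[8.3,0,-2.1],"delta_rot":[0,0,0],"grip":0},
    {"linear":[8.5,0,-2.1],"delta_rot":[0,0,0],"grip":0},
    {"linear":[8.5,0,-2.1],"delta_rot":[0,0,0],"grip":0},
    {"linear":[8.5,0,-2.1],"delta_rot":[0,0,0],"grip":0}
  ]
}}

```text
time: 11.02
eef_pos: [0.4927, -0.0095, 0.2763]
eef_rot: [-3.142, 0.0, 0.374]
force: [-0.5, 0.1, 0.1]
gripper_width: 0.002
finger_force: 0.0
```

```bash
python3 -c "
from h import *
rel((-90,45,276));star()
for q in finder.tip_of('lever_ball','scene'): print(plate(w('scene',q['point'])),q['conf'])
look('scene','a4')
p=cv2.imread('pics/a4.png');cv2.imwrite('pics/a4c.png',cv2.resize(p[90:300,190:400],None,fx=2.8,fy=2.8,interpolation=2))"
```

```text
now [-89.7  45.1 276.3] F [-0.4  0.2  0.1] t 11.03
(-90, 45, 276) [-0.03  0.01  0.03] [-0.  0.  0.]
scene 0.87 [ 96. 104. 134.] r 96 ang 87.6 ratchet(mod 90deg) -0.303
scene 0.72 [  4. 102.  31.] r 99 ang 178.0 ratchet(mod 90deg) -0.297
scene 0.65 [ -6. 103. 231.] r 101 ang -3.7 ratchet(mod 90deg) -0.326
top 0.86 [ 98. 109. 133.] r 98 ang 88.5 ratchet(mod 90deg) -0.288
top 0.72 [ -2. 104. 230.] r 100 ang -1.0 ratchet(mod 90deg) -0.279
[-0.02809205  0.04245501  0.26566501] 0.74
```

View pics/a4c.png

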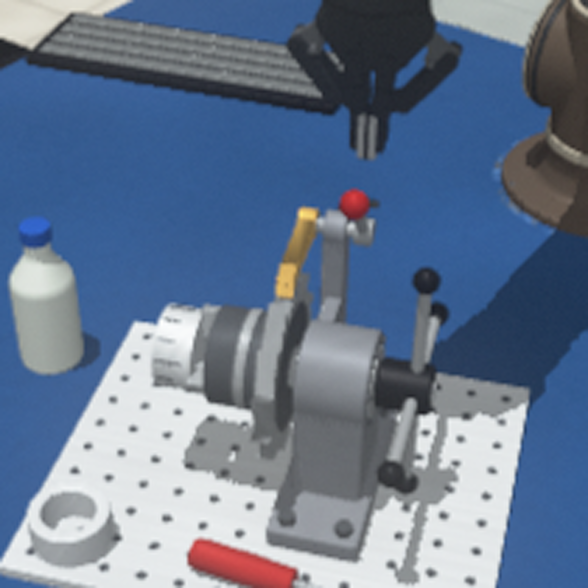

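The pawl is down: yellow toe in the wheel at (287,280), red ball seated at (353,205), wheel about -0.30. The last push is at the star ball.

Request:
{"api": "drive_tool", "payload": {
  "steps": [
    {"linear":[0,0,-3],"delta_rot":[0,0,0],"grip":0},
    {"linear":[0,0,-6],"delta_rot":[0,0,0],"grip":0},
    {"linear":[5,-2.2,-6],"delta_rot":[0,0,0],"grip":0},
    {"linear":[10,-4.5,-6],"delta_rot":[0,0,0],"grip":0},
    {"linear":[14,-6.7,-6],"delta_rot":[0,0,0],"grip":0},
    {"linear":[14,-6.7,-6],"delta_rot":[0,0,0],"grip":0},
    {"linear":[14,-6.7,-1.5],"delta_rot":[0,0,0],"grip":0},
    {"linear":[14,-6.7,2.5],"delta_rot":[0,0,0],"grip":0},
    {"linear":[14,-6.7,5.5],"delta_rot":[0,0,0],"grip":0},
    {"linear":[14,-6.7,5.5],"delta_rot":[0,0,0],"grip":0},
    {"linear":[14,-6.7,5.5],"delta_rot":[0,0,0],"grip":0}
  ]
}}

```text
time: 12.7
eef_pos: [0.599, 0.1036, 0.2231]
eef_rot: [3.141, -0.002, 0.373]
force: [-0.3, -0.9, 0.2]
gripper_width: -0.003
finger_force: 0.0
```

Request:
{"api": "drive_tool", "payload": {
  "steps": [
    {"linear":[-1,0,0],"delta_rot":[0,0,0],"grip":0},
    {"linear":[-2,0,0],"delta_rot":[0,0,0],"grip":0},
    {"linear":[-3,0,0],"delta_rot":[0,0,0],"grip":0},
    {"linear":[-3.7,0,0],"delta_rot":[0,0,0],"grip":0},
    {"linear":[-4.2,0,0],"delta_rot":[0,0,0],"grip":0},
    {"linear":[-4.6,0,0],"delta_rot":[0,0,0],"grip":0},
    {"linear":[-4.8,0,0],"delta_rot":[0,0,0],"grip":0},
    {"linear":[-4.8,0,0],"delta_rot":[0,0,0],"grip":0}
  ]
}}

```text
time: 13.7
eef_pos: [0.5541, 0.0864, 0.2212]
eef_rot: [3.141, 0.0, 0.374]
force: [1.3, 0.5, 0.2]
gripper_width: 0.001
finger_force: 0.7
```

```bash
python3 -c "
from h import *
rel((-4,112,220))"
```

```text
now [  2.4 112.  221.2] F [ 1.4 -0.   0.2] t 13.7
(-4, 112, 220) [-0.64  0.    0.12] [0. 0. 0.]
```

Request:
{"api": "drive_tool", "payload": {
  "steps": [
    {"linear":[-0.2,0,0],"delta_rot":[0,0,0],"grip":0},
    {"linear":[-0.4,0,0],"delta_rot":[0,0,0],"grip":0},
    {"linear":[-0.5,0,0],"delta_rot":[0,0,0],"grip":0},
    {"linear":[-0.5,0,0],"delta_rot":[0,0,0],"grip":0}
  ]
}}

```text
time: 14.2
eef_pos: [0.5493, 0.0846, 0.2209]
eef_rot: [-3.141, 0.001, 0.374]
force: [1.8, 0.2, -1.1]
gripper_width: 0.002
finger_force: 1.1
```

Request:
{"api": "drive_tool", "payload": {
  "steps": [
    {"linear":[-0.1,0,0],"delta_rot":[0,0,0],"grip":0},
    {"linear":[-0.2,0,0],"delta_rot":[0,0,0],"grip":0},
    {"linear":[-0.2,0,0],"delta_rot":[0,0,0],"grip":0}
  ]
}}

```text
time: 14.58
eef_pos: [0.5475, 0.084, 0.2212]
eef_rot: [-3.141, 0.0, 0.374]
force: [2.4, 1.3, -2.5]
gripper_width: -0.005
finger_force: 1.2
```

Request:
{"api": "drive_tool", "payload": {
  "steps": [
    {"linear":[-0.1,0,0],"delta_rot":[0,0,0],"grip":0},
    {"linear":[-0.2,0,0],"delta_rot":[0,0,0],"grip":0},
    {"linear":[-0.2,0,0],"delta_rot":[0,0,0],"grip":0}
  ]
}}

```text
time: 14.95
eef_pos: [0.546, 0.0833, 0.2213]
eef_rot: [-3.141, -0.0, 0.374]
force: [3.6, 2.8, -2.2]
gripper_width: 0.002
finger_force: 2.1
```

```bash
python3 -c "
from h import *
rel((-8,112,220));star()"
```

```text
now [ -6.2 112.2 221.3] F [ 4.4  1.3 -2.2] t 14.95
(-8, 112, 220) [-0.18  0.02  0.13] [-0. -0.  0.]
scene 0.98 [-30. 107. 225.] r 100 ang -17.5 ratchet(mod 90deg) -0.566
scene 0.91 [-100.  105.  108.] r 102 ang -102.4 ratchet(mod 90deg) -0.478
scene 0.87 [ 28. 106.  36.] r 98 ang 163.1 ratchet(mod 90deg) -0.556
scene 0.71 [ 95. 103. 158.] r 100 ang 73.5 ratchet(mod 90deg) -0.55
top 0.74 [-23. 103. 229.] r 102 ang -12.9 ratchet(mod 90deg) -0.486
top 0.7 [-98. 109. 103.] r 102 ang -105.5 ratchet(mod 90deg) -0.533
```

Request:
{"api": "drive_tool", "payload": {
  "steps": [
    {"linear":[-0.1,0,0],"delta_rot":[0,0,0],"grip":0},
    {"linear":[-0.2,0,0],"delta_rot":[0,0,0],"grip":0},
    {"linear":[-0.2,0,0],"delta_rot":[0,0,0],"grip":0}
  ]
}}

```text
time: 15.52
eef_pos: [0.5456, 0.0832, 0.2214]
eef_rot: [-3.141, -0.003, 0.374]
force: [9.1, 5.5, -6.0]
gripper_width: 0.005
finger_force: 5.3
```

```bash
python3 -c "
from h import *
rel()
for i in range(1):
  look('scene')
  for q in finder.tip_of('lever_ball','scene'): print(plate(w('scene',q['point'])),q['conf'])"
```

```text
now [ -6.6 112.2 221.4] F [10.5  1.8 -6. ] t 15.53
[-0.0235687   0.04359347  0.26292582] 0.66
[-0.10032445  0.10482177  0.10267925] 0.49
```

The wheel has hit its firm stop: 10 N with no further motion. Backing off.

Request:
{"api": "drive_tool", "payload": {
  "steps": [
    {"linear":[0.2,0,0],"delta_rot":[0,0,0],"grip":0},
    {"linear":[0.5,0,0],"delta_rot":[0,0,0],"grip":0},
    {"linear":[1.5,0,0],"delta_rot":[0,0,0],"grip":0},
    {"linear":[3,0,0],"delta_rot":[0,0,0],"grip":0},
    {"linear":[4.5,0,0],"delta_rot":[0,0,0],"grip":0},
    {"linear":[4.5,-1,-5],"delta_rot":[0,0,0],"grip":0},
    {"linear":[4.5,-2,-11],"delta_rot":[0,0,0],"grip":0},
    {"linear":[4.5,-2,-13],"delta_rot":[0,0,0],"grip":0},
    {"linear":[4.5,-2,-13],"delta_rot":[0,0,0],"grip":0},
    {"linear":[4.5,-2,-13],"delta_rot":[0,0,0],"grip":0}
  ]
}}

```text
time: 16.88
eef_pos: [0.5788, 0.1176, 0.3496]
eef_rot: [-3.141, 0.002, 0.374]
force: [0.6, -0.1, -0.7]
gripper_width: -0.003
finger_force: 0.0
```

```bash
python3 -c "
from h import *
rel();star();look('scene','a5')
for q in finder.tip_of('lever_ball','scene'): print(plate(w('scene',q['point'])),q['conf'])
p=cv2.imread('pics/a5.png');cv2.imwrite('pics/a5c.png',cv2.resize(p[90:300,190:400],None,fx=2.8,fy=2.8,interpolation=2))"
```

```text
now [ 36.9 132.  349.6] F [ 0.6 -0.3 -0.7] t 16.88
scene 0.91 [ 24. 100.  35.] r 98 ang 165.6 ratchet(mod 90deg) -0.514
scene 0.9 [-27. 104. 226.] r 100 ang -15.7 ratchet(mod 90deg) -0.535
scene 0.59 [-101.  105.  106.] r 104 ang -103.6 ratchet(mod 90deg) -0.5
top 0.87 [ 24. 106.  37.] r 96 ang 165.7 ratchet(mod 90deg) -0.511
top 0.84 [-98. 108. 102.] r 102 ang -105.8 ratchet(mod 90deg) -0.537
top 0.82 [ 96. 110. 157.] r 100 ang 74.4 ratchet(mod 90deg) -0.534
top 0.78 [-26. 103. 229.] r 102 ang -14.8 ratchet(mod 90deg) -0.52
top 0.42 [-27.  45. 269.] r 142 ang -10.9 ratchet(mod 90deg) -0.453
[-0.0259309   0.04270101  0.26172434] 0.69
```

View pics/a5c.png

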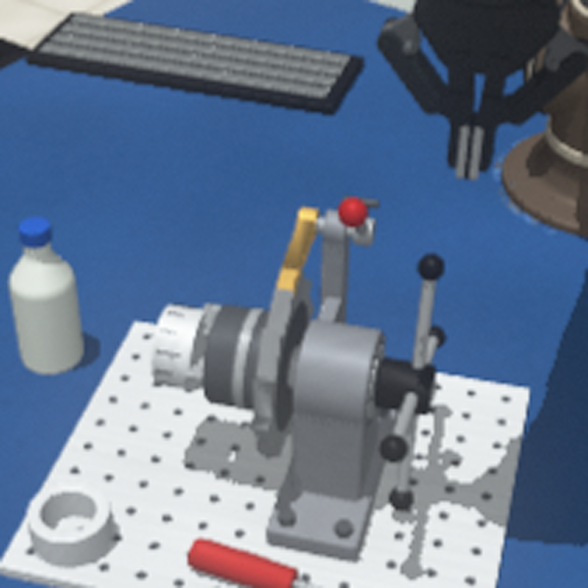

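The pawl is seated with the red ball at (353,212), lower than before at (353,205). The wheel stands at about -0.52, the loose things are where they were, and the arm is clear. Handing in.

```bash
python3 -c "
from h import *
print(bot.sign_off())"
```

```text
the job is handed in; nothing more can be done
None
```

The job is handed in, though `sign_off` gave no verdict: the wheel is back one notch at about -0.52 rad, snug against the seated pawl, with the loose things where they were and the arm clear.

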